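# Show the control bottle to the code reader

## Task

Start the bench code reader: squeeze its orange trigger all the way down against the grip and let it spring back. Then take the white-capped control bottle out of the wire rack, carry it over the splash guard without knocking it, and hold it upright and centred about 2 cm above the reader's upward window so that the code under its base can be read; the bottle must never touch the reader. Finish while still holding it there, still and in the air, and leave the other bottles and things on the bench as they stand.

Things in the scene. Friction and masses are not known exactly. Their poses are not given: they have to be found in the camera images.
- control_bottle: the only white-capped bottle, closed and full (0.12 to 0.24 kg): 112 mm high, off-white plastic body 54 mm across up to 68 mm, shoulder tapering to a 36 mm neck at 82 mm, ribbed white screw cap 42 mm across from 88 to 112 mm above the base. Origin at the centre of its underside, z up along the bottle. Its code is printed under the base. Best taken by the cap from above
- bottle_base (a point): centre of the underside of the white-capped bottle
- bottle_cap (a point): on the white-capped bottle's axis in the middle of its cap, 100 mm above the underside
- rack: fixed open wire rack of 4 mm steel wire, 168 mm (its x) by 248 mm (its y), top wires 74 mm above the bench, 2 x 3 square cells at 80 mm pitch (centres at x -40, +40 mm and y -80, 0, +80 mm from its centre); five cells hold bottles standing on floor wires 8 mm above the bench, the sixth is empty. Origin under its centre on the bench; its yaw varies
- splash_guard: fixed upright steel splash guard, 460 mm long (along its x, about the world x), 5 mm thick with an 8 mm round top bar; its top is 120 mm above the bench; it stands between the rack (on its +y side) and the code reader (-y side). Origin under its centre on the bench
- reader: fixed pistol-grip code reader, dark grey, tipped back in a steel bench stand so that its window looks straight up. Origin on the bench under the centre of the window; its own -x points from the head along the nearly level grip, whose end is 143 mm from the origin; head 64 mm wide, with a 58 (x) x 76 (y) mm bezel on top; its yaw varies
- reader_window (a point): centre of the reader's upward window (dark red glass 40 x 56 mm), flush with the top of the head, 128 mm above the bench; z up
- trigger (a joint): sprung orange trigger on the upper side of the reader's grip, hinged at its head end (hinge 31 mm from the reader's axis, 86 mm above the bench). 0 = released (it springs back by itself), 0.28 rad = end stop; it grows as the free end is pushed down against the grip; counts as pulled above 0.20 rad. At the lip it takes about 2 N to start and 6 N to reach the stop
- trigger_lip (a point): top of the 18 mm wide raised finger lip at the free end of the trigger, 45 mm out from its hinge and 76 mm from the reader's axis; 95 mm above the bench when released, about 12 mm lower at the stop. There is free room above it; the head's bezel is 47 mm away
- timer: white bench timer, 50 x 66 x 18 mm, loose; leave alone
- marker: blue marker pen, 125 mm long, 15 mm thick, loose, lying on the bench; leave alone
- beaker: steel beaker, 68 mm across, 90 mm high, loose; leave alone
- pump_bottle: white pump dispenser bottle, 68 mm across, 188 mm high, loose; leave alone
- bottle_a: green-capped bottle in the rack, same shape and size as the white-capped one, loose; leave in its cell
- bottle_b: green-capped bottle in the rack, same shape and size as the white-capped one, loose; leave in its cell
- bottle_c: green-capped bottle in the rack, same shape and size as the white-capped one, loose; leave in its cell
- bottle_d: green-capped bottle in the rack, same shape and size as the white-capped one, loose; leave in its cell
Things that resemble listed ones, but are neither listed nor needed, are in the scene too. What is shaped like the reader but yellow is not meant.

How it is judged:
On the way, in this order (a step that is already met when the one before it is completed fails the run):
1. the trigger is pulled all the way in (value of joint trigger above 0.2 rad), for 0.1 s.
2. the trigger has sprung back (value of joint trigger below 0.05 rad), for 0.1 s.
3. the white-capped bottle is lifted higher than the splash guard while still on the rack's side of it (height (world z) of bottle_base above 0.12 m and y of bottle_base in the frame of splash_guard above 0 m), for 0.05 s.
At the end, for the whole second after the job is handed in: the fingers hold the white-capped bottle at rest, its underside 8 to 34 mm above the reader's window and within 14 mm of its centre sideways, upright within 8 degrees, not touching the reader; the trigger is released (z of bottle_base in the frame of reader_window between 0.008 and 0.034 m and horizontal distance between bottle_base and reader_window below 0.014 m and angle between control_bottle's own z axis and vertical below 0.14 rad and linear speed of control_bottle below 0.02 m/s and contact force between the fingers and control_bottle above 1 N and contact force between control_bottle and reader below 0.1 N and value of joint trigger below 0.05 rad); the arm keeps its last pose, push and grip.
It fails at once if the bottle touches the reader (contact force between control_bottle and reader above 0.3 N).
It fails at once if the bottle knocks the splash guard (contact force between control_bottle and splash_guard above 1 N).
It fails at once if another bottle or a bystander is moved more than 30 mm or tipped over (distance of any of bottle_a, bottle_b, bottle_c, bottle_d, timer, marker, beaker, pump_bottle from where it was at the start of the episode above 0.03 m or angle between any of bottle_a, bottle_b, bottle_c, bottle_d, timer, marker, beaker, pump_bottle's own z axis and vertical above 0.5 rad).
It also fails if it takes over 64 s, if anything falls off the work surface, if the arm or the gripper's body presses on something with over 40 N, if the wrist force passes 120 N, or if a joint passes its speed limit or range.

## Robot

A 7-joint arm with a two-finger parallel gripper is mounted at the origin on the work surface. World frame = base frame: x ahead of the robot, y to its left, z up, the work surface at z = 0. Lengths are in m, angles in rad, forces in N, time in s.
With the tool pointing down it reaches from about 0.425 to 0.95 m from the base axis. Payload 4.7 kg.
Tool frame: the origin (TCP) lies at the very end of the fingers, on their centre line; the grasp point (between the pads) lies 19 mm behind it (ctrl.pinch_z is the distance from the TCP to the grasp point, in m); z points along the fingers, y is the direction in which the jaws open and shut (so a half turn about z gives the same grasp; the last joint's range is limited). The gripper opens to 87 mm and grips with 3 to 60 N. Pads are 19 mm wide; open, the fingers measure 117 mm over their backs; the gripper's body (75 mm by 190 mm) begins 51 mm behind the grasp point.
Start: joints at [1.288, 0.469, -0.049, 1.532, 0.024, 1.141, -0.082], TCP at [0.17, -0.653, 0.223] pointing down, gripper open.
Joint ranges: [-2.59, 2.59], [-0.33, 1.99], [-1.39, 1.29], [0.1, 2.45], [-1.04, 4.18], [0.21, 1.99], [-2.66, 2.66]. Speed limits (rad/s): [2.57, 2.57, 3.14, 3.14, 3.14, 3.14, 3.14].

## Interface

Orientations are given as a rotation vector (axis times angle).
In Python, from rig import ctrl gives the robot as it stands.
- The arm moves only by the tool carry_out, never from a script. Its argument "commands" is a list of rows, each a list of 5 numbers: the closure, from 0 (fully open) to 1 (shut), then the shift along the tool's x, y, z in m, then the turn about the tool's z in degrees. In form: [[gripper, dx, dy, dz, spin], ...]. A call has 1 to 12 rows; each row is the pose to reach, as a shift and turn from the pose measured when the call began, along the tool's axes at that moment; what a row does not reach only later rows make up. A row lasts 1/10 s, in which the tool goes at most 50 mm and 8.59 degrees, less where a joint would pass 70% of its speed; a pose out of reach is approached as far as the arm can. A call with a gripper value outside its range is refused whole. The fingers move at their own pace and stop on an object; the grip force is fixed at half the most. Time passes only in rows, so rows that repeat a pose let the fingers close. It gives the time, the measured TCP pose, the force and the opening at its end, in the units of the state.
- ctrl.sense(): the state, without advancing time (a new reading comes with each control period).
- ctrl.capture(name): name is "scene" or "top" or "wrist"; returns the picture (420x560x3 uint8, blue, green, red); there is no depth.
- ctrl.get_calibration(name): a dict with "K" (3x3 intrinsics, pixels), "xyz" and "orientation" of the camera in the world. Camera axes: x right, y down, z forward; pixel columns grow to the right and rows downward; lengths in m; the calibration is good to about 2 mm. A picture is of the moment at which its call begins: read the wrist's pose just before it. get_calibration takes no time and is no camera call; for the wrist camera it gives the pose at the moment of the call.
- ctrl.hand_in(): hands the job in, once; it reports no verdict.
The state is a dict: "time": time; "joints": joint angles; "joint_velocities": joint speeds; "joint_efforts": joint torques, N m; "position": TCP position; "tool_rot": TCP orientation; "force": force on the tool from outside, world axes, zero at the start; "ft_torque": the same for the moment, N m; "gripper_width": finger opening in m.
Only numpy, scipy, OpenCV 4.12 (cv2) and the standard library are available. Lean on these libraries where they do the work, as an engineer would, in place of code of your own. Each camera call takes 0.05 s, during which the arm holds its last target.

## Working session

There is one attempt and no reset: what is moved stays moved. The work goes in short steps, Python scripts to look and compute and a tool call to move; the robot and the scene stay as the last step left them, time stands still between calls to the robot, and variables do not carry over. Pictures are saved under pics/ and viewed, and the job is handed in when it is done.

Besides the shell and the picture viewer there is one more tool, called after "Call:" by a JSON object that holds its "api" and its "payload", one argument or row to a line. carry_out: Moves the arm, as the interface text tells. Its arguments: {"type":"object","properties":{"commands":{"type":"array"}},"required":["commands"]}

```bash
ls; mkdir -p pics
python3 - <<'E'
from rig import ctrl
import cv2
s=ctrl.sense();print({k:s[k] for k in('time','position','tool_rot','force','gripper_width')},ctrl.pinch_z)
for n in('scene','top','wrist'):
    c=ctrl.get_calibration(n);print(n,c)
    cv2.imwrite(f'pics/{n}0.png',ctrl.capture(n))
E
```

```text
pics
{'time': 0.0, 'position': array([ 0.16931853, -0.65279647,  0.221495  ]), 'tool_rot': array([-3.11441567e+00, -3.97342621e-01,  5.24061476e-04]), 'force': array([ 0.78199468,  0.17757021, -1.05152532]), 'gripper_width': 0.08722326690260623} 0.0187
scene {'K': array([[410.75818147,   0.        , 271.21090446],
       [  0.        , 410.75818147, 209.93669757],
       [  0.        ,   0.        ,   1.        ]]), 'xyz': array([ 0.9571226 , -0.66316093,  0.70377283]), 'orientation': array([-2.17259922, -0.68509789,  0.3134262 ])}
top {'K': array([[398.97048105,   0.        , 283.9875628 ],
       [  0.        , 398.97048105, 209.03403655],
       [  0.        ,   0.        ,   1.        ]]), 'xyz': array([ 0.50127816, -0.08229034,  1.08836287]), 'orientation': array([-2.15724055,  2.21756693, -0.00265315])}
wrist {'K': array([[310.88633288,   0.        , 284.55475893],
       [  0.        , 310.88633288, 209.04205018],
       [  0.        ,   0.        ,   1.        ]]), 'xyz': array([ 0.23327964, -0.63703352,  0.38306349]), 'orientation': array([ 2.32537274, -1.79771898, -0.22461616])}
```

View pics/scene0.png

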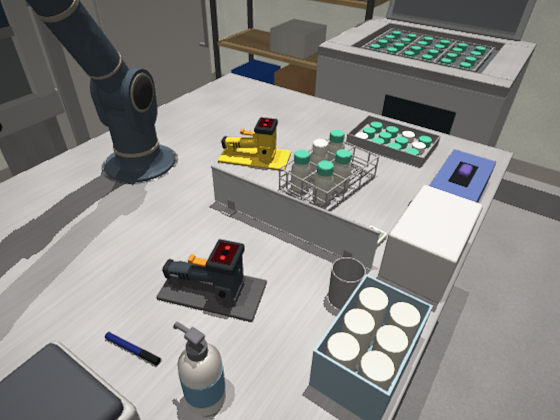

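View pics/top0.png

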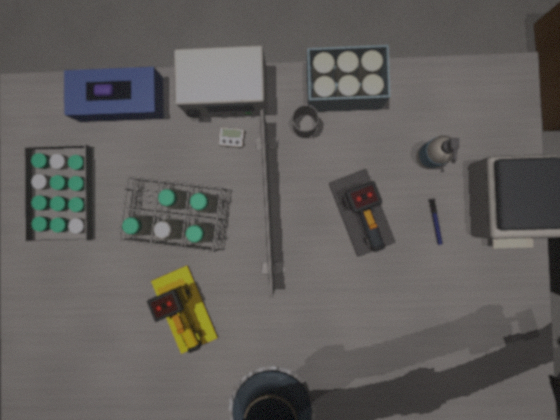

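View pics/wrist0.png

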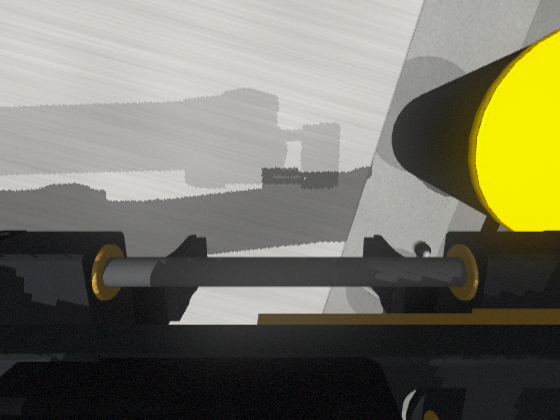

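The white cap in the wire rack is at top (162,230) and scene (320,147). Look-alikes are the vials in the tray at top (57,160), (39,181) and (77,226), and the cups in the box at top (323..373, 62..86). The dark reader is at top (365,205). The yellow one at (180,308) is not meant. I'll enlarge these to confirm.

Run:
```python
import cv2,numpy as np
t=cv2.imread('pics/top0.png');s=cv2.imread('pics/scene0.png')
def crop(im,x,y,w,h,k): return cv2.resize(im[y:y+h,x:x+w],None,fx=k,fy=k,interpolation=cv2.INTER_CUBIC)
a=crop(t,110,165,130,95,3);a=cv2.convertScaleAbs(a,alpha=1.5)
b=crop(t,320,160,90,95,3);b=cv2.convertScaleAbs(b,alpha=1.5)
c=crop(s,260,120,130,95,3);d=crop(s,150,230,130,95,3)
o=np.zeros((570,780,3),np.uint8);o[:285,:390]=a;o[:285,390:660]=b;o[285:,:390]=c;o[285:,390:]=d
cv2.imwrite('pics/crop0.png',o)
```

```text
(no output)
```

View pics/crop0.png

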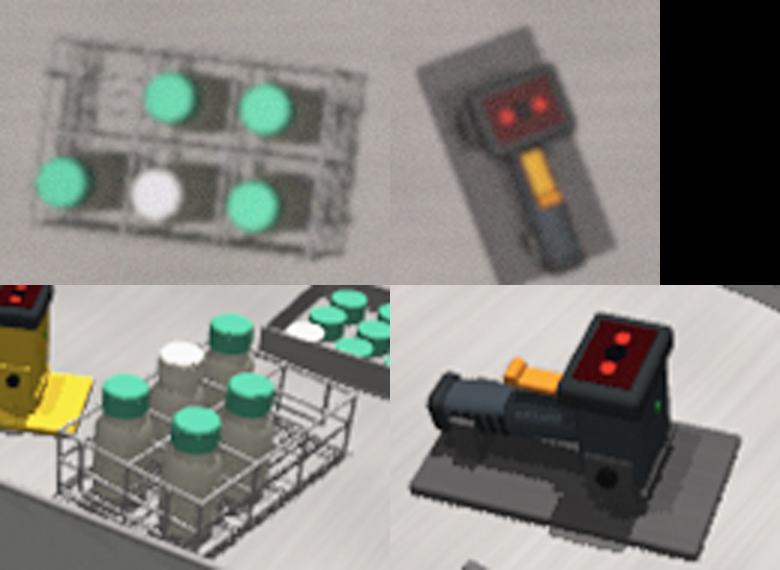

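```bash
cat > h.py <<'E'
import cv2,numpy as np
from rig import ctrl
from scipy.spatial.transform import Rotation as R
def ray(n,px,z,cal=None):
    c=cal or ctrl.get_calibration(n);Rm=R.from_rotvec(c['orientation']).as_matrix()
    d=Rm@np.linalg.inv(c['K'])@np.array([px[0],px[1],1.]);return c['xyz']+d*(z-c['xyz'][2])/d[2]
def proj(n,P,cal=None):
    c=cal or ctrl.get_calibration(n);Rm=R.from_rotvec(c['orientation']).as_matrix()
    p=c['K']@(Rm.T@(np.array(P)-c['xyz']));return p[:2]/p[2]
def blobs(m,lo=20):
    n,l,st,ce=cv2.connectedComponentsWithStats(m.astype(np.uint8))
    return [(ce[i].round(1).tolist(),st[i].tolist()) for i in range(1,n) if st[i][4]>=lo]
E
python3 - <<'E'
from h import *
t=cv2.imread('pics/top0.png').astype(int);s=cv2.imread('pics/scene0.png').astype(int)
def show(n,name,m,roi,z,lo=15):
    mm=np.zeros_like(m);x0,y0,x1,y1=roi;mm[y0:y1,x0:x1]=m[y0:y1,x0:x1]
    for c,st in blobs(mm,lo): print(n,name,c,st,ray(n,c,z).round(4))
b,g,r=t[...,0],t[...,1],t[...,2]
show('top','green',(g-r>40),(110,170,240,260),.12)
show('top','white',(r>135)&(b>135)&(abs(g-r)<15),(145,215,180,245),.12)
show('top','win',(r-g>25)&(r-b>25)&(g<60),(340,175,390,215),.128)
show('top','orange',(r-b>60)&(g>70),(350,205,390,250),.095)
b,g,r=s[...,0],s[...,1],s[...,2]
show('scene','green',(g-r>40),(280,125,360,180),.12)
show('scene','white',(r>200)&(b>200)&(abs(g-r)<12),(310,135,330,165),.12)
show('scene','win',(r-g>25)&(r-b>25)&(g<60),(205,235,245,275),.128)
show('scene','orange',(r-b>60)&(g>70),(180,245,215,270),.095)
E
```

```text
top green [166.0, 197.2] [159, 190, 15, 16, 201] [0.5729 0.2379 0.12  ]
top green [198.0, 201.1] [190, 193, 17, 17, 211] [0.561  0.1589 0.12  ]
top green [130.2, 225.4] [122, 218, 17, 16, 204] [0.5061 0.328  0.12  ]
top green [193.8, 233.3] [186, 226, 16, 16, 208] [0.4826 0.1708 0.12  ]
top white [161.4, 229.4] [155, 223, 14, 14, 163] [0.4942 0.2506 0.12  ]
top win [369.5, 194.1] [366, 189, 8, 11, 56] [ 0.5654 -0.2573  0.128 ]
top win [358.0, 198.4] [354, 192, 9, 12, 64] [ 0.5559 -0.2296  0.128 ]
top orange [369.8, 219.0] [364, 210, 13, 19, 127] [ 0.5059 -0.2619  0.095 ]
scene green [336.5, 135.5] [330, 129, 15, 14, 164] [0.5163 0.3085 0.12  ]
scene green [301.4, 156.3] [294, 149, 16, 15, 195] [0.4928 0.154  0.12  ]
scene green [342.8, 155.9] [336, 149, 16, 15, 193] [0.5818 0.22   0.12  ]
scene green [324.8, 167.6] [317, 160, 17, 16, 219] [0.5701 0.1425 0.12  ]
scene white [318.7, 140.7] [310, 135, 18, 14, 153] [0.4893 0.2527 0.12  ]
scene win [224.5, 252.9] [211, 242, 28, 23, 367] [ 0.562  -0.2469  0.128 ]
scene orange [197.2, 260.0] [188, 254, 20, 12, 136] [ 0.5071 -0.2704  0.095 ]
```

```bash
cat >> h.py <<'E'
def reader_pts(x,y,yaw):
    c,s=np.cos(yaw),np.sin(yaw)
    W=lambda u,v,z:(x+c*u-s*v,y+s*u+c*v,z)
    rect=lambda a,b,z:[W(a,b,z),W(-a,b,z),W(-a,-b,z),W(a,-b,z)]
    return {'win':rect(.020,.028,.128),'bez':rect(.029,.038,.128),'lip':[W(-.076,.009,.095),W(-.076,-.009,.095)],'ax':[W(-.03,0,.095),W(-.143,0,.08)]}
def overlay(n,im,pts,k,x0,y0,w,h,gain=1):
    o=cv2.convertScaleAbs(cv2.resize(im[y0:y0+h,x0:x0+w],None,fx=k,fy=k,interpolation=cv2.INTER_CUBIC),alpha=gain)
    for key,P in pts.items():
        q=np.array([(proj(n,p)-[x0,y0]+.5)*k for p in P]).round().astype(int)
        cv2.polylines(o,[q.reshape(-1,1,2)],len(P)>2,(255,255,0),1)
    return o
E
python3 - <<'E'
from h import *
P=reader_pts(.5612,-.2445,np.radians(18.7))
t=cv2.imread('pics/top0.png');s=cv2.imread('pics/scene0.png')
a=overlay('top',t,P,6,335,170,65,85,1.6);b=overlay('scene',s,P,4,155,230,100,100)
o=np.zeros((510,800,3),np.uint8);o[:a.shape[0],:a.shape[1]]=a;o[:400,395:795]=b
cv2.imwrite('pics/ov1.png',o)
E
```

```text
(no output)
```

View pics/ov1.png

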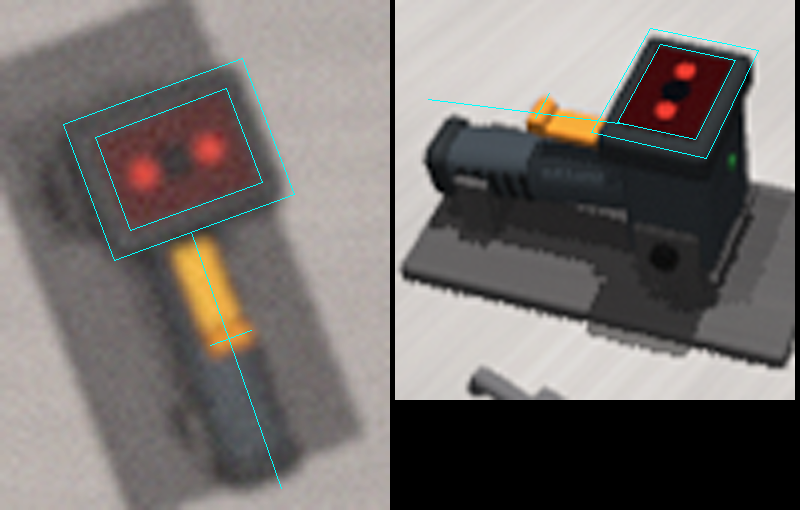

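The overlay of the reader model sits well on the window, bezel and lip in both views. That gives the window at about (.561,-.2445), yaw about 17.5°, and the lip at about (.4885,-.2674).

```bash
cat >> h.py <<'E'
def shift(target,yaw_x=None):
    s=ctrl.sense();Rm=R.from_rotvec(s['tool_rot']).as_matrix()
    d=Rm.T@(np.array(target)-s['position'])
    y=np.degrees(np.arctan2(Rm[1,0],Rm[0,0]))
    print('pos',s['position'].round(4),'tool x yaw',y.round(1),'z',Rm[:,2].round(4),'F',s['force'].round(2),'w',round(s['gripper_width'],4),'t',s['time'])
    print('shift',d.round(4),'spin',None if yaw_x is None else -((yaw_x-y+180)%360-180))
E
python3 -c "
from h import *
shift((.4885,-.2674,.16),17.5)"
```

```text
pos [ 0.1694 -0.653   0.2217] tool x yaw 14.5 z [-5.0e-04  1.4e-03 -1.0e+00] F [-0.07 -0.31 -0.82] w 0.0873 t 0.15
shift [ 0.4057 -0.293   0.0621] spin -2.957657220093438
```

Call:
{"api": "carry_out", "payload": {
  "commands": [
    [1,0.03,-0.022,0,0],
    [1,0.066,-0.048,0,0],
    [1,0.102,-0.074,0,-1],
    [1,0.138,-0.1,0,-1],
    [1,0.174,-0.126,0,-2],
    [1,0.21,-0.152,0,-2],
    [1,0.246,-0.178,0,-3],
    [1,0.282,-0.204,0,-3],
    [1,0.318,-0.23,0,-3],
    [1,0.354,-0.256,0,-3],
    [1,0.385,-0.278,0,-3],
    [1,0.4057,-0.293,0,-3]
  ]
}}

```text
time: 1.35
position: [0.4903, -0.2642, 0.2221]
tool_rot: [-3.102, -0.485, -0.001]
force: [0.2, -0.5, -1.6]
gripper_width: 0.0023
```

Run:
```python
from h import *
shift((.4885,-.2674,.13),17.5)
for n in('scene','wrist'): cv2.imwrite(f'pics/{n}1.png',ctrl.capture(n))
```

```text
pos [ 0.4903 -0.2642  0.2221] tool x yaw 17.8 z [ 0.      0.0025 -1.    ] F [ 0.15 -0.47 -1.63] w 0.0023 t 1.35
shift [-0.0027  0.0027  0.0921] spin 0.25827644274420436
```

View pics/wrist1.png

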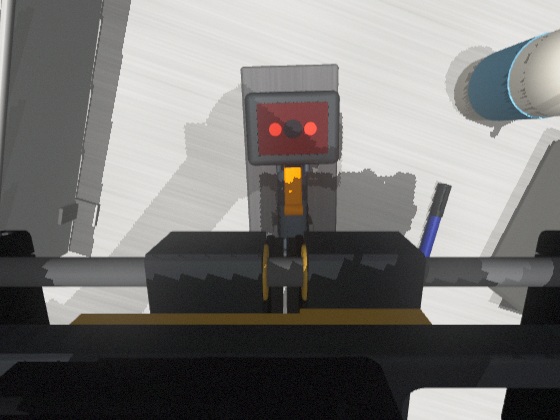

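View pics/scene1.png

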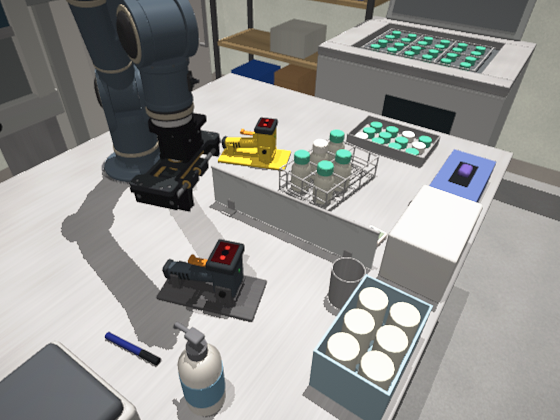

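The wrist view shows the reader window centred near (293,129) and the lip's outer edge near (293,213). I'll compute both from this sharper view.

Run:
```python
from h import *
cv2.imwrite('pics/w2.png',im:=ctrl.capture('wrist'))
t=im.astype(int);b,g,r=t[...,0],t[...,1],t[...,2]
m=(r-g>25)&(r-b>25)&(g<90);m[:80]=0;m[162:]=0;m[:,:240]=0;m[:,350:]=0
ys,xs=np.nonzero(m);(cx,cy),wh,an=cv2.minAreaRect(np.c_[xs,ys].astype(np.float32))
print('win rect',cx,cy,wh,an,ray('wrist',(cx,cy),.128))
m=(r-b>50)&(g>40);m[:160]=0;m[235:]=0;m[:,:275]=0;m[:,310:]=0
ys,xs=np.nonzero(m);print(xs.min(),xs.max(),ys.min(),ys.max())
e=xs[ys>ys.max()-8].mean();print('lip end',ray('wrist',(e,ys.max()),.095))
a,c=ray('wrist',(cx,cy),.128),ray('wrist',(e,ys.max()),.095);print(np.linalg.norm((a-c)[:2]),np.degrees(np.arctan2(*(a-c)[[1,0]])))
cv2.imwrite('pics/w2c.png',cv2.resize(im[80:240,230:360],None,fx=4,fy=3.7))
```

```text
win rect 290.1145935058594 124.74015045166016 (52.27821350097656, 71.13619232177734) 88.45184326171875 [ 0.55800954 -0.24842298  0.128     ]
282 300 163 212
lip end [ 0.48226555 -0.27470818  0.095     ]
0.08017520927900264 19.1381483042679
```

View pics/w2c.png

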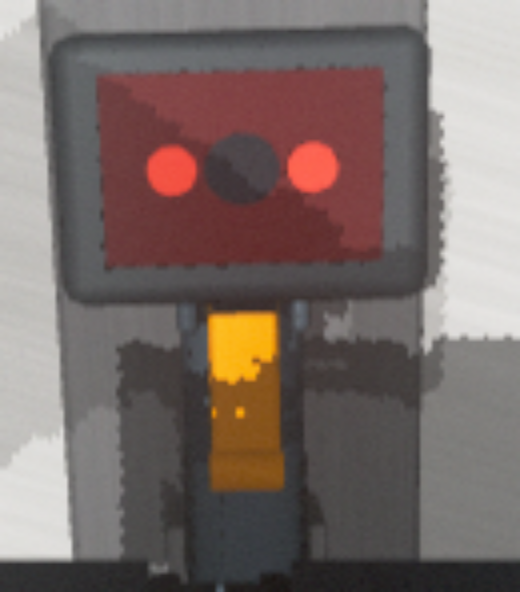

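```bash
python3 -c "
from h import *
shift((.4865,-.2705,.105),18.5)"
```

```text
pos [ 0.4894 -0.2655  0.2219] tool x yaw 17.8 z [-7.0e-04  2.1e-03 -1.0e+00] F [ 0.54 -0.66  0.15] w 0.0003 t 1.5
shift [-0.0043  0.0041  0.1169] spin -0.7121454404832548
```

Call:
{"api": "carry_out", "payload": {
  "commands": [
    [1,-0.0043,0.0041,0.03,0],
    [1,-0.0043,0.0041,0.06,0],
    [1,-0.0043,0.0041,0.085,0],
    [1,-0.0043,0.0041,0.1,0],
    [1,-0.0043,0.0041,0.112,0],
    [1,-0.0043,0.0041,0.117,0],
    [1,-0.0043,0.0041,0.117,0],
    [1,-0.0043,0.0041,0.117,0]
  ]
}}

```text
time: 2.3
position: [0.4869, -0.2711, 0.1056]
tool_rot: [-3.103, -0.485, -0.001]
force: [-0.4, 0.1, 0.1]
gripper_width: 0.0004
```

Run:
```python
from h import *
shift((.4865,-.2705,.083),18.5)
for n in('scene','top'):
    im=ctrl.capture(n);cv2.imwrite(f'pics/{n}2.png',im)
    x,y,w,h=(140,220,130,95) if n=='scene' else (320,165,90,95)
    cv2.imwrite(f'pics/{n}2c.png',cv2.resize(im[y:y+h,x:x+w],None,fx=5,fy=5,interpolation=2))
```

```text
pos [ 0.4869 -0.2711  0.1056] tool x yaw 17.8 z [ 6.0e-04  1.3e-03 -1.0e+00] F [-0.44  0.14  0.08] w 0.0004 t 2.3
shift [-0.0002 -0.0007  0.0226] spin -0.7426147553610463
```

View pics/scene2c.png

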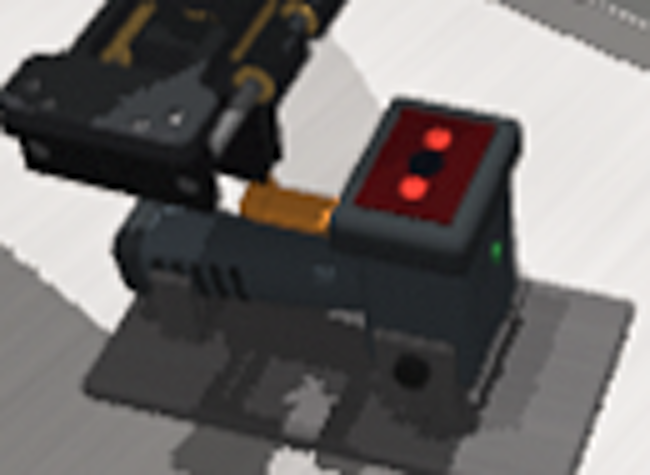

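View pics/top2c.png

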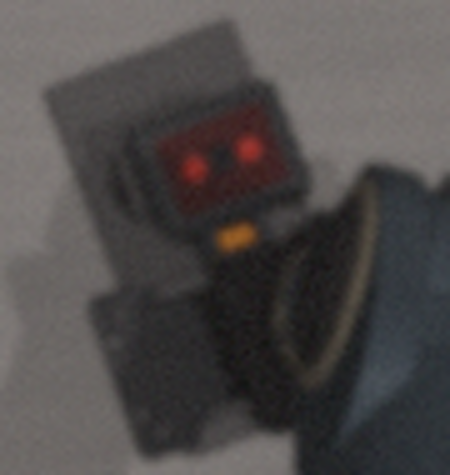

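The fingertips are just above the lip, which shows at crop (258,190) in the scene view. Next is the press.

Call:
{"api": "carry_out", "payload": {
  "commands": [
    [1,0,0,0.006,0],
    [1,0,0,0.012,0],
    [1,0,0,0.016,0],
    [1,0,0,0.019,0],
    [1,0,0,0.021,0],
    [1,0,0,0.022,0],
    [1,0,0,0.022,0]
  ]
}}

```text
time: 3.1
position: [0.487, -0.2714, 0.084]
tool_rot: [-3.103, -0.485, -0.001]
force: [-1.1, -1.7, 4.6]
gripper_width: 0.0003
```

Run:
```python
from h import *
shift((.4865,-.2705,.081),18.5)
n='scene'
im=ctrl.capture(n);x,y,w,h=(140,220,130,95)
cv2.imwrite(f'pics/{n}3c.png',cv2.resize(im[y:y+h,x:x+w],None,fx=5,fy=5,interpolation=2))
```

```text
pos [ 0.487  -0.2714  0.084 ] tool x yaw 17.8 z [ 7.e-04  6.e-04 -1.e+00] F [-1.06 -1.65  4.56] w 0.0003 t 3.1
shift [-0.0002 -0.001   0.003 ] spin -0.7384337701132324
```

View pics/scene3c.png

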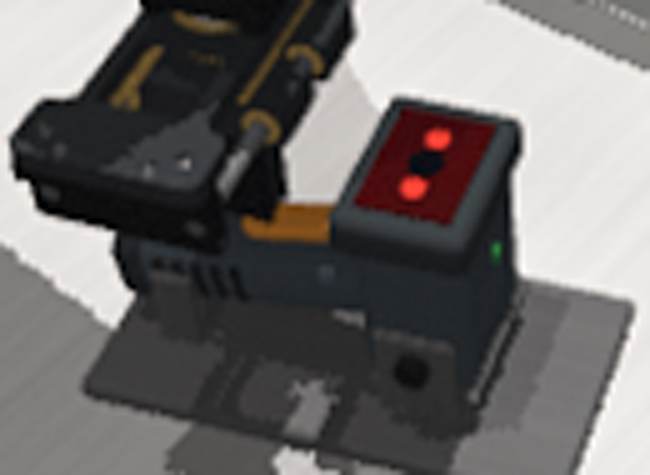

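Call:
{"api": "carry_out", "payload": {
  "commands": [
    [1,0,0,0.001,0],
    [1,0,0,0.002,0],
    [1,0,0,0.003,0],
    [1,0,0,0.003,0],
    [1,0,0,0.003,0]
  ]
}}

```text
time: 3.65
position: [0.4871, -0.2715, 0.0823]
tool_rot: [3.104, 0.485, 0.001]
force: [-3.8, 0.1, 11.5]
gripper_width: 0.0002
```

It reached the stop at z .0823 with 11.5 N, matching the expected 12 mm of travel. Now I release it.

Call:
{"api": "carry_out", "payload": {
  "commands": [
    [1,0,0,0,0],
    [1,0,0,-0.01,0],
    [1,0,0,-0.03,0],
    [1,0,0,-0.06,0],
    [1,0,0,-0.1,0],
    [1,0,0,-0.14,0],
    [1,0,0,-0.16,0],
    [1,0,0,-0.16,0],
    [1,0,0,-0.16,0]
  ]
}}

```text
time: 4.55
position: [0.4866, -0.271, 0.2418]
tool_rot: [-3.103, -0.485, -0.001]
force: [-0.5, -0.0, -0.9]
gripper_width: 0.0003
```

Run:
```python
from h import *
shift((.47,0.,.245),-10)
n='scene'
im=ctrl.capture(n);x,y,w,h=(140,220,130,95)
cv2.imwrite(f'pics/{n}4c.png',cv2.resize(im[y:y+h,x:x+w],None,fx=5,fy=5,interpolation=2))
cal=ctrl.get_calibration('wrist');im=ctrl.capture('wrist');cv2.imwrite('pics/w4.png',im)
t=im.astype(int);b,g,r=t[...,0],t[...,1],t[...,2]
m=(r-g>25)&(r-b>25)&(g<90)
for c,st in blobs(m,100): print(c,st,ray('wrist',c,.128,cal))
```

```text
pos [ 0.4866 -0.271   0.2418] tool x yaw 17.8 z [ 3.e-04  6.e-04 -1.e+00] F [-0.48 -0.03 -0.88] w 0.0003 t 4.55
shift [ 0.0669 -0.2631 -0.0031] spin 27.769915190077057
[281.8, 115.9] [248, 91, 68, 51, 2907] [ 0.5597867  -0.24512823  0.128     ]
[284.5, 190.5] [276, 178, 18, 23, 329] [ 0.49942192 -0.26690256  0.128     ]
```

View pics/scene4c.png

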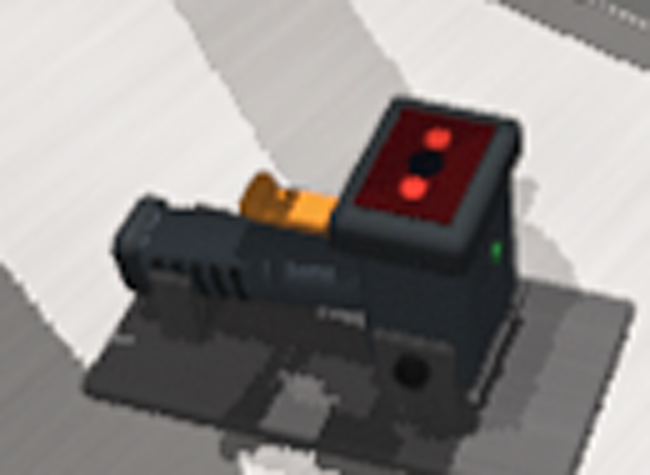

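View pics/w4.png

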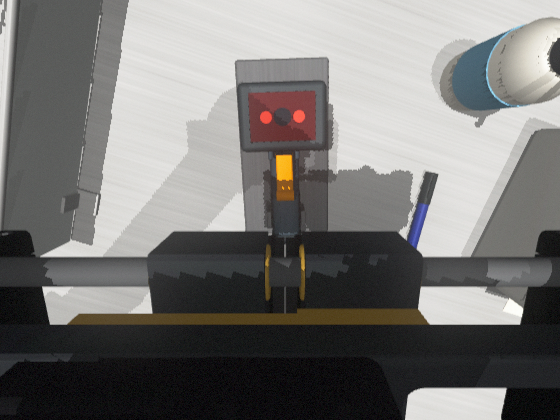

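The trigger has sprung back in both views. The static wrist fix puts the window at (.5598,-.2451), which agrees with the top view. Next I move above the rack, with the jaws on the diagonal toward the empty cell.

```bash
python3 -c "
from h import *
shift((.494,.25,.242),-53.5);print(ctrl.sense()['joints'])"
```

```text
pos [ 0.486  -0.2709  0.2405] tool x yaw 17.8 z [-0.0021  0.0017 -1.    ] F [ 0.08 -0.62  0.01] w 0.0006 t 4.65
shift [ 0.1666 -0.4936 -0.0006] spin 71.26676266731205
[ 0.65469197  0.27624989 -0.27199177  1.78297995  0.08158881  1.09597019
 -0.90572581]
```

Call:
{"api": "carry_out", "payload": {
  "commands": [
    [1,0.01,-0.03,0,-8],
    [1,0.023,-0.07,0,-16],
    [1,0.037,-0.11,0,-24],
    [1,0.05,-0.15,0,-32],
    [1,0.064,-0.19,0,-40],
    [0.8,0.077,-0.23,0,-48],
    [0.6,0.091,-0.27,0,-56],
    [0.4,0.105,-0.31,0,-64],
    [0.3,0.118,-0.35,0,-72],
    [0.2,0.132,-0.39,0,-80],
    [0.2,0.142,-0.42,0,-87],
    [0.2,0.142,-0.42,0,-90]
  ]
}}

```text
time: 5.85
position: [0.4911, 0.1779, 0.2401]
tool_rot: [-1.832, -2.543, -0.002]
force: [0.4, -0.3, -0.6]
gripper_width: 0.0486
```

Run:
```python
from h import *
shift((.494,.25,.242),126.5);print(ctrl.sense()['joints'])
im=ctrl.capture('wrist');cv2.imwrite('pics/w5.png',im)
```

```text
pos [0.4911 0.1779 0.2401] tool x yaw 108.5 z [-0.005   0.0052 -1.    ] F [ 0.38 -0.26 -0.59] w 0.0486 t 5.85
shift [ 0.0675  0.0255 -0.0015] spin -18.04568746818822
[ 0.20816001  0.2913261  -0.76535069  1.83620475  0.21687001  1.10371967
 -0.31282976]
```

View pics/w5.png

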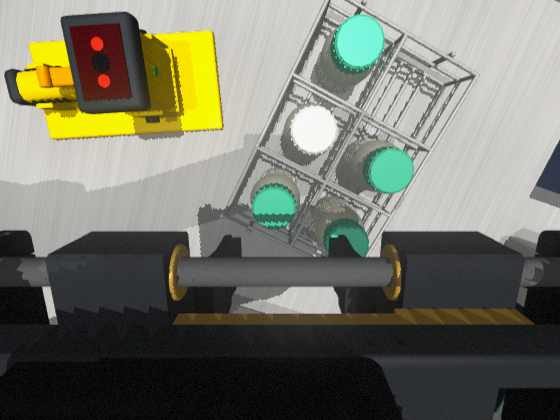

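The wrist view shows the white cap at (313,130), flanked by green caps at (358,42), (388,170) and (275,205). The empty cell is at about (415,95).

Run:
```python
from h import *
cal=ctrl.get_calibration('wrist');im=ctrl.capture('wrist')
t=im.astype(int);b,g,r=t[...,0],t[...,1],t[...,2]
hc=cv2.HoughCircles(cv2.cvtColor(im[90:170,270:360],cv2.COLOR_BGR2GRAY),cv2.HOUGH_GRADIENT,1,50,param1=120,param2=12,minRadius=18,maxRadius=30)
print(hc)
for c in hc[0]: p=(c[0]+270,c[1]+90);print(p,ray('wrist',p,.12,cal), 'r mm',c[2]/310.9*(cal['xyz'][2]-.12))
m=(g-r>40)&(g>120)
for c,st in blobs(m,300): print(c,st,ray('wrist',c,.12,cal))
shift((.494,.25,.242),126.5)
```

```text
[[[51.5 33.5 29.4]]]
(np.float32(321.5), np.float32(123.5)) [0.49850772 0.25382214 0.12      ] r mm 0.026621095693526452
[359.5, 37.0] [333, 9, 53, 58, 2270] [0.50471245 0.32792312 0.12      ]
[391.6, 166.6] [369, 143, 46, 48, 1680] [0.57124361 0.23844384 0.12      ]
[274.1, 199.5] [252, 181, 46, 34, 1192] [0.48003885 0.1762128  0.12      ]
[352.1, 236.8] [329, 223, 41, 31, 528] [0.56174602 0.16505314 0.12      ]
pos [0.492  0.1732 0.2397] tool x yaw 107.9 z [-0.0054  0.0018 -1.    ] F [-0.32 -0.08 -1.  ] w 0.0563 t 5.95
shift [ 0.0725  0.0255 -0.0022] spin -18.594416737568224
```

Call:
{"api": "carry_out", "payload": {
  "commands": [
    [0.2,0.02,0.008,0,-6],
    [0.2,0.045,0.017,0,-12],
    [0.2,0.066,0.024,0,-18],
    [0.2,0.0725,0.0258,0,-18.5],
    [0.2,0.0725,0.0258,0,-18.5],
    [0.2,0.0725,0.0258,0.02,-18.5],
    [0.2,0.0725,0.0258,0.05,-18.5],
    [0.2,0.0725,0.0258,0.075,-18.5],
    [0.2,0.0725,0.0258,0.085,-18.5],
    [0.2,0.0725,0.0258,0.085,-18.5],
    [0.2,0.0725,0.0258,0.085,-18.5]
  ]
}}

```text
time: 7.05
position: [0.4945, 0.25, 0.1557]
tool_rot: [-1.417, -2.799, 0.0]
force: [0.7, 0.7, -0.2]
gripper_width: 0.0694
```

Run:
```python
from h import *
shift((.494,.2503,.089),126.5)
for n in('scene','top'):
    im=ctrl.capture(n)
    x,y,w,h=(250,90,130,110) if n=='scene' else (90,150,160,110)
    cv2.imwrite(f'pics/{n}6c.png',cv2.resize(im[y:y+h,x:x+w],None,fx=5,fy=5,interpolation=2))
im=ctrl.capture('wrist');cv2.imwrite('pics/w6.png',im)
```

```text
pos [0.4945 0.25   0.1557] tool x yaw 126.3 z [-0.0042  0.002  -1.    ] F [ 0.69  0.72 -0.15] w 0.0694 t 7.05
shift [ 0.0003 -0.0001  0.0667] spin -0.19078089227664918
```

View pics/scene6c.png

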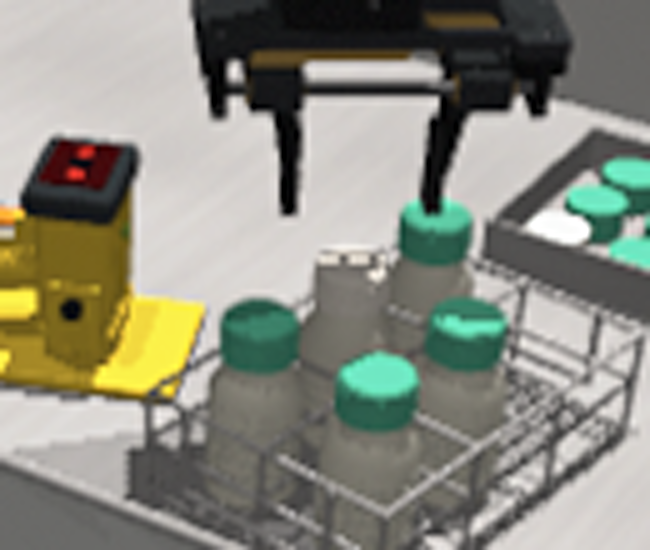

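View pics/w6.png

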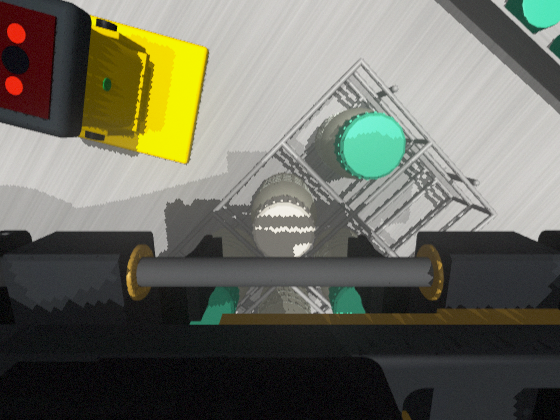

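The white cap is centred between the fingers (wrist col ~284). I'll descend with the jaws still open, then close.

Call:
{"api": "carry_out", "payload": {
  "commands": [
    [0.2,0.0003,0,0.02,0],
    [0.2,0.0003,0,0.04,0],
    [0.2,0.0003,0,0.055,0],
    [0.2,0.0003,0,0.066,0],
    [0.2,0.0003,0,0.067,0],
    [0.2,0.0003,0,0.067,0]
  ]
}}

```text
time: 7.8
position: [0.4944, 0.2513, 0.0893]
tool_rot: [-1.415, -2.8, -0.002]
force: [0.5, -0.3, 0.9]
gripper_width: 0.0693
```

Call:
{"api": "carry_out", "payload": {
  "commands": [
    [0.45,0,0,0,0],
    [0.6,0,0,0,0],
    [1,0,0,0,0],
    [1,0,0,0,0],
    [1,0,0,0,0],
    [1,0,0,0,0],
    [1,0,0,0,0]
  ]
}}

```text
time: 8.5
position: [0.4945, 0.2513, 0.0895]
tool_rot: [-1.415, -2.8, -0.002]
force: [-0.5, 0.5, 1.5]
gripper_width: 0.0408
```

Run:
```python
from h import *
shift((.494,.2503,.089),126.5)
for n in('scene',):
    im=ctrl.capture(n)
    x,y,w,h=(250,90,130,110) 
    cv2.imwrite(f'pics/{n}7c.png',cv2.resize(im[y:y+h,x:x+w],None,fx=5,fy=5,interpolation=2))
```

```text
pos [0.4945 0.2513 0.0895] tool x yaw 126.4 z [-0.0028  0.0029 -1.    ] F [-0.5   0.5   1.53] w 0.0408 t 8.5
shift [-0.0005 -0.001   0.0005] spin -0.1285947688154181
```

View pics/scene7c.png

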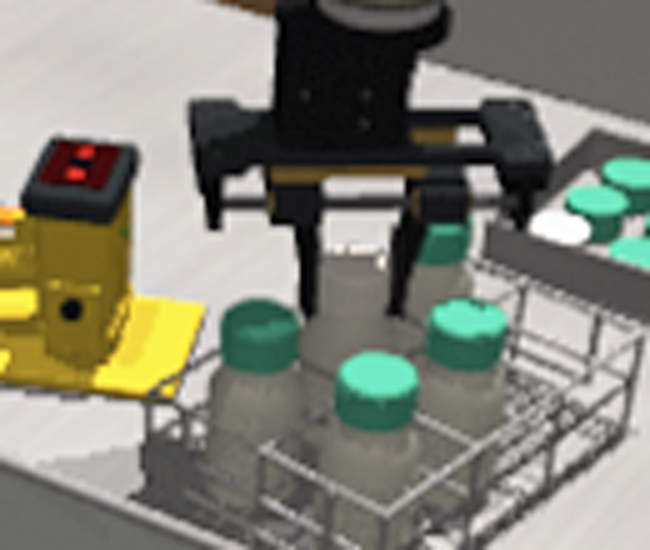

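The jaws hold the cap, with the opening at 40.8 mm for a 42 mm cap. Lift straight up.

Call:
{"api": "carry_out", "payload": {
  "commands": [
    [1,0,0,-0.008,0],
    [1,0,0,-0.02,0],
    [1,0,0,-0.035,0],
    [1,0,0,-0.055,0],
    [1,0,0,-0.075,0],
    [1,0,0,-0.095,0],
    [1,0,0,-0.115,0],
    [1,0,0,-0.135,0],
    [1,0,0,-0.155,0],
    [1,0,0,-0.17,0],
    [1,0,0,-0.177,0],
    [1,0,0,-0.177,0]
  ]
}}

```text
time: 9.75
position: [0.4952, 0.2511, 0.2676]
tool_rot: [-1.416, -2.802, -0.004]
force: [0.2, 0.0, -2.2]
gripper_width: 0.0413
```

Run:
```python
from h import *
shift((.5605,-.245,.266),126.5)
for n in('scene','top'):
    im=ctrl.capture(n);cv2.imwrite(f'pics/{n}8.png',im)
```

```text
pos [0.4952 0.2511 0.2676] tool x yaw 126.4 z [-9.0e-04  3.5e-03 -1.0e+00] F [ 0.17  0.   -2.2 ] w 0.0413 t 9.75
shift [-4.382e-01 -2.416e-01 -2.000e-04] spin -0.12985727455651386
```

View pics/scene8.png

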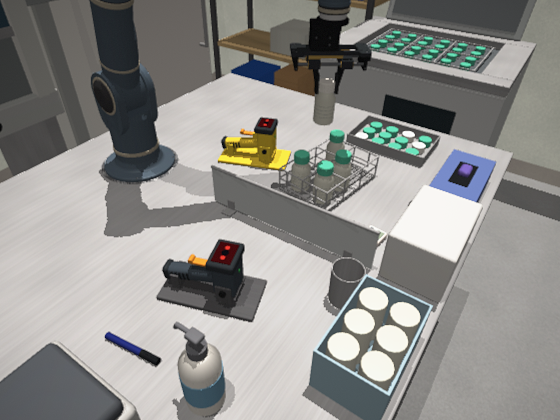

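View pics/top8.png

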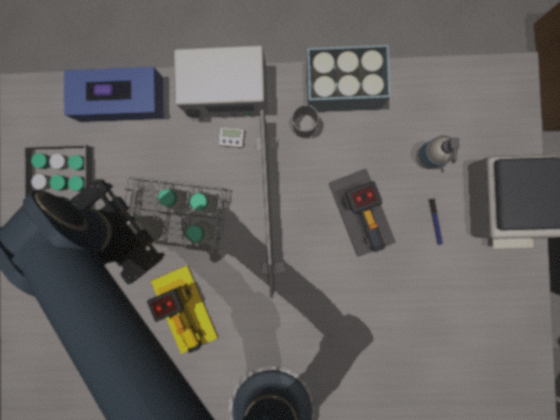

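The bottle hangs upright with its base at about 0.186 m, and the other bottles have not moved. Now I carry it over the guard.

Call:
{"api": "carry_out", "payload": {
  "commands": [
    [1,-0.01,-0.0055,0,0],
    [1,-0.025,-0.0138,0,0],
    [1,-0.045,-0.0248,0,0],
    [1,-0.067,-0.037,0,0],
    [1,-0.089,-0.049,0,0],
    [1,-0.111,-0.0612,0,0],
    [1,-0.133,-0.0733,0,0],
    [1,-0.155,-0.0855,0,0],
    [1,-0.177,-0.0976,0,0],
    [1,-0.199,-0.1097,0,0],
    [1,-0.215,-0.1185,0,0],
    [1,-0.225,-0.124,0,0]
  ]
}}

```text
time: 11.05
position: [0.5276, -0.0072, 0.2641]
tool_rot: [-1.419, -2.796, 0.002]
force: [-0.1, -0.4, -2.9]
gripper_width: 0.0413
```

Run:
```python
from h import *
shift((.5605,-.245,.266),126.5)
im=ctrl.capture('scene');cv2.imwrite(f'pics/scene9.png',im)
```

```text
pos [ 0.5276 -0.0072  0.2641] tool x yaw 126.2 z [-0.006   0.0015 -1.    ] F [-0.12 -0.43 -2.95] w 0.0413 t 11.05
shift [-0.2113 -0.1139 -0.0024] spin -0.30822147224239416
```

View pics/scene9.png

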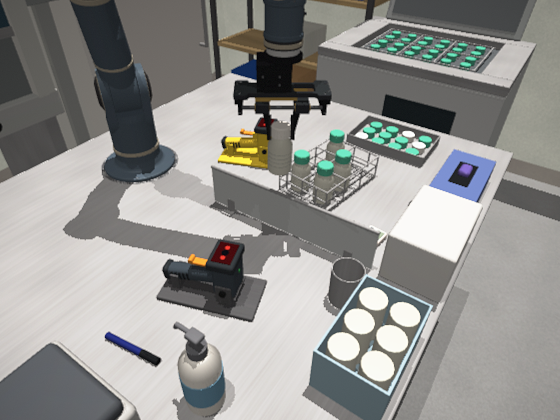

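Call:
{"api": "carry_out", "payload": {
  "commands": [
    [1,-0.01,-0.0055,0,0],
    [1,-0.025,-0.0137,0,0],
    [1,-0.045,-0.0245,0,0],
    [1,-0.067,-0.0362,0,0],
    [1,-0.089,-0.048,0,0],
    [1,-0.111,-0.06,0,0],
    [1,-0.133,-0.0718,0,0],
    [1,-0.155,-0.0837,0,0],
    [1,-0.177,-0.0955,0,0],
    [1,-0.195,-0.1052,0,0],
    [1,-0.207,-0.1116,0,0],
    [1,-0.2113,-0.1139,0,0]
  ]
}}

```text
time: 12.3
position: [0.5604, -0.248, 0.2634]
tool_rot: [-1.423, -2.794, 0.004]
force: [0.1, -0.6, -2.8]
gripper_width: 0.0408
```

Call:
{"api": "carry_out", "payload": {
  "commands": [
    [1,0,0,0,0],
    [1,0,0,0,0],
    [1,0,0,0,0]
  ]
}}

```text
time: 12.6
position: [0.5605, -0.2466, 0.2636]
tool_rot: [-1.421, -2.795, 0.003]
force: [-1.0, 1.0, -1.6]
gripper_width: 0.0417
```

Run:
```python
from h import *
shift((.5605,-.245,.2295),126.5)
im=ctrl.capture('scene');cv2.imwrite(f'pics/scene10.png',im)
x,y,w,h=(150,120,130,160)
o=overlay('scene',im,reader_pts(.5605,-.245,np.radians(18.3)),3.6,x,y,w,h)
cv2.imwrite('pics/scene10c.png',o)
im=ctrl.capture('wrist');cv2.imwrite(f'pics/w10.png',im)
```

```text
pos [ 0.5605 -0.2466  0.2636] tool x yaw 126.1 z [-0.0061  0.0011 -1.    ] F [-1.01  0.97 -1.65] w 0.0417 t 12.6
shift [0.0011 0.0011 0.0341] spin -0.37931112393181365
```

View pics/scene10c.png

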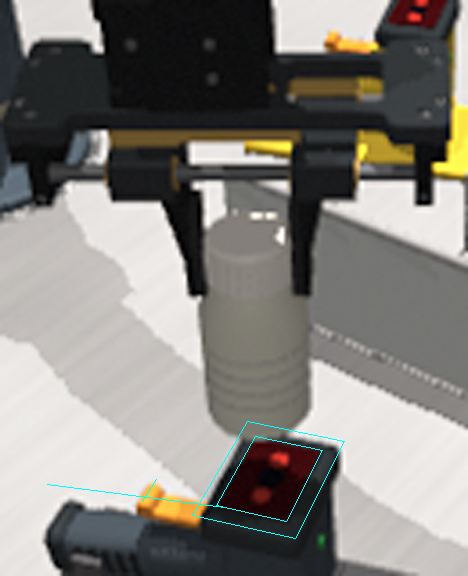

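View pics/w10.png

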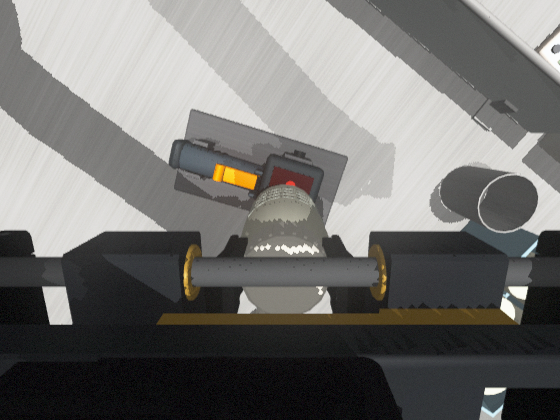

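Run:
```python
from h import *
im=cv2.imread('pics/scene10.png')
P=reader_pts(.5600,-.245,np.radians(18.3));P.pop('ax')
s=ctrl.sense();p=s['position'];zb=p[2]-.0815
th=np.linspace(0,2*np.pi,60)
c=lambda r,z:[(p[0]+r*np.cos(a),p[1]+r*np.sin(a),z) for a in th]
P['b0']=c(.027,zb);P['b1']=c(.027,zb+.068);P['c0']=c(.021,zb+.088);P['c1']=c(.021,zb+.112)
cv2.imwrite('pics/ov10.png',overlay('scene',im,P,5,160,160,110,115))
im=cv2.imread('pics/w10.png')
cv2.imwrite('pics/ov10w.png',overlay('wrist',im,P,3,160,90,240,180))
print(p,zb)
```

```text
[ 0.56049098 -0.24691162  0.26362903] 0.18212902661474306
```

View pics/ov10.png

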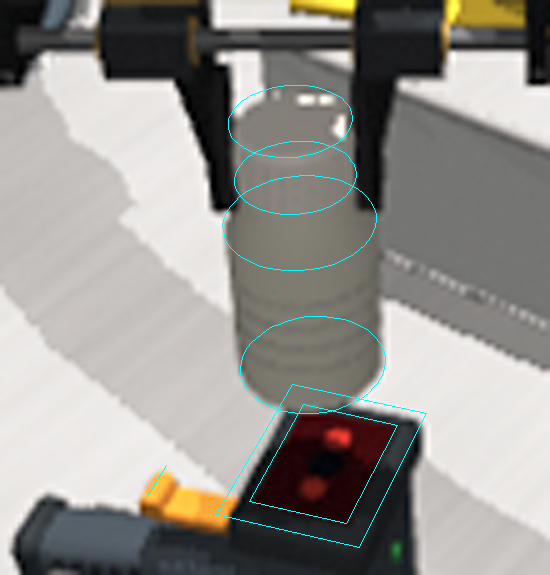

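View pics/ov10w.png

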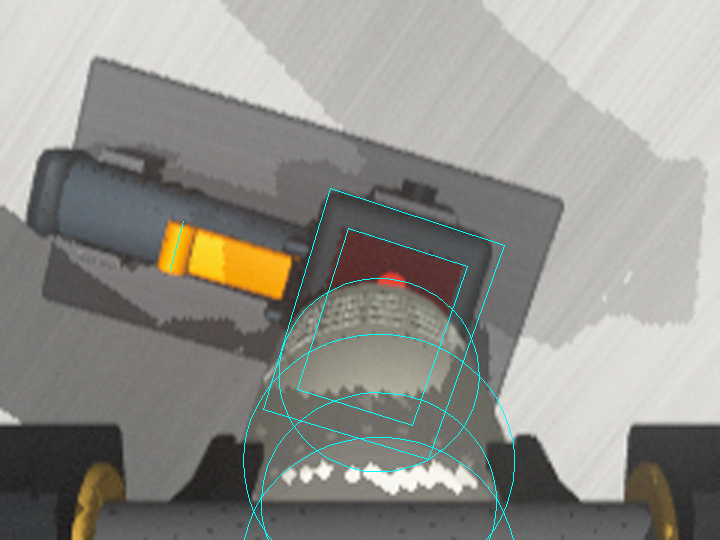

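The overlay of the held bottle matches in both views: upright, with its base about 0.182 m. The sideways offset to the window is about 1-2 mm. I'll lower slowly to about 21 mm above the window.

```bash
python3 -c "
from h import *
shift((.5595,-.246,.2305),126.5)"
```

```text
pos [ 0.5605 -0.2469  0.2636] tool x yaw 126.1 z [-6.1e-03  8.0e-04 -1.0e+00] F [-0.89 -0.6  -2.51] w 0.0411 t 12.7
shift [ 0.0012 -0.0001  0.0331] spin -0.3984596064120183
```

Call:
{"api": "carry_out", "payload": {
  "commands": [
    [1,0.001,0,0.005,0],
    [1,0.001,0,0.01,0],
    [1,0.001,0,0.015,0],
    [1,0.001,0,0.02,0],
    [1,0.001,0,0.025,0],
    [1,0.001,0,0.029,0],
    [1,0.001,0,0.032,0],
    [1,0.001,0,0.033,0],
    [1,0.001,0,0.033,0],
    [1,0.001,0,0.033,0],
    [1,0.001,0,0.033,0],
    [1,0.001,0,0.033,0]
  ]
}}

```text
time: 13.9
position: [0.5598, -0.2461, 0.2309]
tool_rot: [-1.421, -2.796, 0.003]
force: [0.4, -0.0, -2.8]
gripper_width: 0.0407
```

Run:
```python
from h import *
shift((.5595,-.246,.2305),126.5)
P=reader_pts(.5595,-.246,np.radians(18.3));P.pop('ax')
s=ctrl.sense();p=s['position'];zb=p[2]-.0815
th=np.linspace(0,2*np.pi,60)
c=lambda r,z:[(p[0]+r*np.cos(a),p[1]+r*np.sin(a),z) for a in th]
P['b0']=c(.027,zb);P['c0']=c(.021,zb+.088);P['c1']=c(.021,zb+.112)
im=ctrl.capture('scene');cv2.imwrite('pics/scene11.png',im)
a=overlay('scene',im,P,4,150,165,110,115)
im=ctrl.capture('wrist')
b=overlay('wrist',im,P,2,180,70,170,200)
o=np.zeros((460,800,3),np.uint8);o[:,:440]=a;o[:400,450:790]=b
cv2.imwrite('pics/ov11.png',o)
```

```text
pos [ 0.5598 -0.2461  0.2309] tool x yaw 126.1 z [-5.8e-03  6.0e-04 -1.0e+00] F [ 0.42 -0.03 -2.81] w 0.0407 t 13.9
shift [ 0.0003 -0.0002  0.0004] spin -0.3990908651894358
```

View pics/ov11.png

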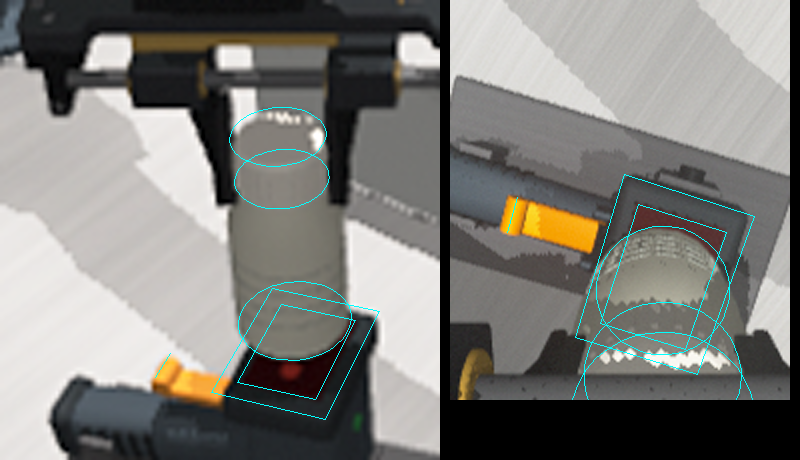

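View pics/scene11.png

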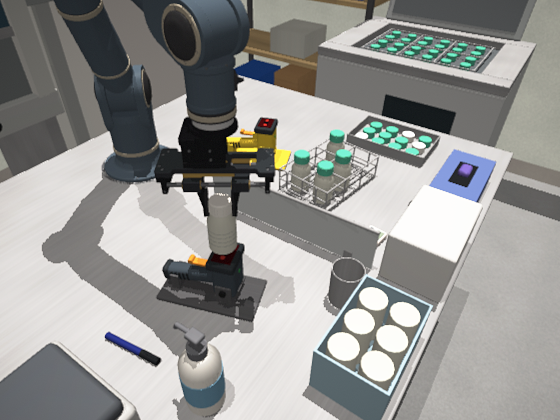

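The bottle is upright over the window with a visible gap. The trigger is up, and the other bottles and bench items are where they were. A rest check, then I hand in.

```bash
python3 -c "
from h import *
s=ctrl.sense();print(s['position'],abs(s['joint_velocities']).max(),s['gripper_width'])
print(ctrl.hand_in())"
```

```text
[ 0.55973444 -0.2461127   0.23075797] 0.001728696264678077 0.041050901786778164
the job is handed in; nothing more can be done
None
```

I pressed the reader's orange trigger down to its stop and let it spring back. Then I took the white-capped bottle by its cap, carried it over the splash guard and handed in while still holding it above the reader's window. The hand-in gave no verdict.

- **Trigger:** the lip went down about 12.7 mm at 11.5 N, matching the expected 12 mm to the stop. The scene and wrist pictures taken after release showed it back up, and the final pictures show it up too.
- **Bottle height and tilt:** the base is about 149 mm above the bench, so about 21 mm above the window. Tool tilt is about 0.3°.
- **Centring:** the bottle sits within about 2 mm of the window centre. My estimates of that centre differed by 2–3 mm between still camera views, and by up to about 5 mm counting one wrist picture taken while the arm was still settling. I aimed between them; the limit is 14 mm.
- **Grip and rest:** the jaws read 41 mm on the 42 mm cap, and the arm was still, with joint speeds below 0.002 rad/s.
- **Contact and surroundings:** the force readings at each stop while carrying and lowering showed no contact. The last picture shows the other bottles and bench items unmoved.

No check failed.

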